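# Reset the tripped circuit breaker

## Task

One of the four circuit breakers in the bench supply box has tripped: its toggle stands halfway, square to the panel. Reset it with the fingertips: push its toggle gently all the way down to OFF, towards the box's low front edge, which re-arms it, then gently all the way up to ON, towards the high rear edge, and draw back. Do not touch the other three breakers, one of which is switched off on purpose, and leave the marker on the box and the tools round it lying where they are.

Things in the scene. Friction and masses are not known exactly. Their poses are not given: they have to be found in the camera images.
- supply_box: Grey sloping-front supply box, fixed on the worktop, 262 wide (y) x 150 deep (x) mm; front edge 42 mm high, rear ledge 38 deep, 66 high; between them a panel rises rearwards by 0.21 rad (12 deg) with four like breakers in a row, in changing order, at y = -81, -27, 27, 81 mm, x = -19, panel surface z = 54. Origin: centre of underside, x level from low front to high rear, y along the row, z up.
- breaker_tripped: The tripped breaker, the one to reset: white module 36 mm wide (along the row), 45 mm long (up the slope), nose 7 mm proud of the panel, one black toggle. Origin: module centre on the panel surface; x level to the box's rear, y along the row, z up. The others look the same, save for their toggles' lean; 18 mm wide spacers, 5 mm proud, lie between.
- breaker_on_a: A breaker that is switched on (toggle leans to the rear), to be left alone. Size, origin and axes as breaker_tripped.
- breaker_on_b: Another breaker that is switched on (toggle leans to the rear), to be left alone. Size, origin and axes as breaker_tripped.
- breaker_off: The breaker switched off on purpose (toggle leans to the front), to be left alone. Size, origin and axes as breaker_tripped.
- toggle_tripped_tip (a point): Middle of the tip of the tripped breaker's toggle, a black bar 26 mm wide (along the row), 6 mm thick (7.5 mm in its lower half). It turns about an axis along the row (box y), 4 mm above the panel surface at the module's middle; the tip is 26 mm from that axis (30 mm above the panel surface when square to it).
- toggle_tripped (a joint): Angle of the tripped breaker's toggle, rad: 0 square to the panel; negative leans to the box's low front edge (OFF), positive to the high rear edge (ON); hard stops at -0.55 (off) and +0.55 (on). Starts within 0.08 of 0, stays where it is left. Smooth plastic, stiff by 0.045 N m: 2 to 5 N at a fingertip. It moves freely if pushed by fingers that reach down close above the nose.
- toggle_on_a (a joint): Toggle angle of breaker_on_a, same sense; stands at about +0.52 (on).
- toggle_on_b (a joint): Toggle angle of breaker_on_b, same sense; stands at about +0.52 (on).
- toggle_off (a joint): Toggle angle of breaker_off, same sense; stands at about -0.52 (off).
- marker: Black felt marker, 129 mm long, 17 mm thick, lying loose along the box's rear ledge; origin under its middle, y along it.
- screwdriver: Screwdriver with yellow handle, 177 mm long, 22 mm thick, lying loose on the worktop to the left of and behind the box; origin under its middle, y along it.
- tape_roll: Roll of masking tape, 91 mm round, 24 mm high, lying loose behind the box; origin under its centre.
- hex_key: Hex key, 83 x 26 x 7 mm, lying loose on the worktop to the right in front of the box; origin under its middle, y along its long leg.

How it is judged:
By the outcome, as a careful person would: the job done as asked, in the order asked, and still so for the second after the job is handed in, with the robot touching nothing.
It also fails if it takes over 38 s, if anything falls off the work surface, if the arm or the gripper's body presses on something with over 40 N, if the wrist force passes 120 N, or if a joint passes its speed limit or range.

## Robot

A 6-joint arm with a two-finger parallel gripper is mounted at the origin on a cart in front of the work surface, level with it; the furniture and walls round the work are solid. World frame = base frame: x ahead of the robot, y to its left, z up, the work surface at z = 0. Lengths are in mm, angles in rad, forces in N, time in s.
With the tool pointing down it reaches from about 275 to 750 mm from the base axis. Payload 10.2 kg.
Tool frame: the origin (TCP) lies at the very end of the fingers, on their centre line; the grasp point (between the pads) lies 19 mm behind it; x points along the fingers, y is the direction in which the jaws open and shut, and the axes are right-handed (so a half turn about x gives the same grasp; the last joint's range is limited). The gripper opens to 85 mm and grips with 20 to 120 N. Pads are 22 mm wide; open, the fingers measure 114 mm over their backs; the gripper's body (76 mm by 85 mm) begins 54 mm behind the grasp point. The pads swing forward as they close: fully open they stand 13 mm farther back than shut.
Start: joints at [1.073, 0.313, 1.498, -0, 1.331, -0.223], TCP at [142.474, 505.304, 231.294] pointing down, gripper open.
Joint ranges: [-2.94, 2.94], [-0.97, 2.17], [0.19, 2.56], [-1.23, 4.37], [0.02, 3.11], [-2.88, 2.88]. Speed limits (rad/s): [2.39, 2.39, 3.01, 3.14, 3.14, 3.14].

## Interface

Orientations are given as a unit quaternion [w, x, y, z].
In Python, from rig import ctrl, viewer, finish_job gives the robot as it stands.
- The arm moves only by the tool carry_out, never from a script. Its argument "targets" is a list of rows, each an object of numbers: "x", "y", "z": the shift along the world's x, y, z in m; "ax", "ay", "az": the turn, a rotation vector about the world's x, y, z in rad; "hand": the opening, from -1 (shut) to 1 (fully open). A call has 1 to 5 rows; each row is the pose to reach, as a shift and turn from the pose commanded when the call began; what a row does not reach only later rows make up. A row lasts 1/8 s, in which the tool goes at most 62.5 mm and 10.7 degrees, less where a joint would pass 70% of its speed; a pose out of reach is approached as far as the arm can. A call with a gripper value outside its range is refused whole. The fingers move at their own pace and stop on an object; "grip_force" is the grip in N (left out, the last holds). Time passes only in rows, so rows that repeat a pose let the fingers close. It gives the time, the measured TCP pose, the force and the opening at its end, in the units of the state.
- ctrl.sense(): the state, without advancing time (a new reading comes with each control period).
- viewer.capture(name): name is "scene" or "top" or "wrist"; returns the picture (384x512x3 uint8, blue, green, red); there is no depth.
- viewer.camera_info(name): a dict with "fx", "fy", "cx", "cy" (pixels), "R" (3x3) and "t" (3): a world point X has camera coordinates R X + t. Camera axes: x right, y down, z forward; pixel columns grow to the right and rows downward; lengths in mm; the calibration is good to about 2 mm. A picture is of the moment at which its call begins: read the wrist's pose just before it. camera_info takes no time and is no camera call; for the wrist camera it gives the pose at the moment of the call.
- finish_job(): hands the job in, once; it reports no verdict.
The state is a dict: "time_s": time; "joints": joint angles; "dq": joint speeds; "tau": joint torques, N m; "eef_pos": TCP position; "ee_rot": TCP orientation; "force": force on the tool from outside, world axes, zero at the start; "wrist_torque": the same for the moment, N m; "grip_width": opening from 0.0 (shut) to 1.0 (fully open).
Only numpy, scipy, OpenCV 4.12 (cv2) and the standard library are available. Lean on these libraries where they do the work, as an engineer would, in place of code of your own. Each camera call takes 0.05 s, during which the arm holds its last target. There are 200 camera calls.

## Working session

There is one attempt and no reset: what is moved stays moved. The work goes in short steps, Python scripts to look and compute and a tool call to move; the robot and the scene stay as the last step left them, time stands still between calls to the robot, and variables do not carry over. Pictures are saved under pics/ and viewed, about 8 in all and at most 12, crops included, and the job is handed in when it is done.

Besides the shell and the picture viewer there is one more tool, called after "Emit:" by a JSON object that holds its "method" and its "body", one argument or row to a line. carry_out: Moves the arm, as the interface text tells. Its arguments: {"type":"object","properties":{"targets":{"type":"array"},"grip_force":{"type":"number"}},"required":["targets"]}

```bash
mkdir -p pics
python3 - <<'E'
from rig import ctrl, viewer
import cv2,json
s=ctrl.sense(); print(s)
for n in("scene","top"):
    cv2.imwrite(f"pics/{n}1.png",viewer.capture(n)); print(n,{k:(v.tolist() if hasattr(v,'tolist') else v) for k,v in viewer.camera_info(n).items()})
E
```

```text
{'time_s': 0.0, 'joints': array([ 1.07259199e+00,  3.13481183e-01,  1.49848120e+00,  2.51172804e-05,
        1.33099766e+00, -2.23408781e-01]), 'dq': array([-1.32222903e-03,  1.68976984e-03, -2.49386381e-04,  8.36012611e-04,
       -4.80811353e-05,  5.49338444e-04]), 'tau': array([-1.68190341e-03, -4.12250876e+01, -2.59744209e+01, -3.12065185e-04,
        4.05482599e-03,  1.61137058e-05]), 'eef_pos': array([142.33613118, 505.05558722, 230.70251548]), 'ee_rot': array([ 0.70026365,  0.0964023 ,  0.70062113, -0.09730085]), 'force': array([ 0.15620132, -0.34673746, -0.43605263]), 'wrist_torque': array([-0.0076207 , -0.02799657,  0.00222132]), 'grip_width': 1.001975675568761}
scene {'fx': 452.6043318987334, 'fy': 452.6043318987334, 'cx': 254.45829979986917, 'cy': 195.57011676322892, 'R': [[0.601906282102308, -0.7984928602498345, -0.01086184587512928], [-0.5808141823009313, -0.42840365282946463, -0.6921886996191657], [0.5480544801421451, 0.4229414408312453, -0.7216348276127705]], 't': [-299.7340379559122, 453.85343201983926, 635.5322979718276]}
top {'fx': 445.84099878709833, 'fy': 445.84099878709833, 'cx': 250.70902342786943, 'cy': 195.12342036616263, 'R': [[-0.0032226256057789186, -0.9999914164856222, -0.0026041580758329685], [-0.9812782560012572, 0.0036637819638212538, -0.19256053853490493], [0.192568426756143, 0.0019348531728598196, -0.981281640182809]], 't': [84.22982795520137, 624.233058718076, 994.1398536507995]}
```

View pics/top1.png

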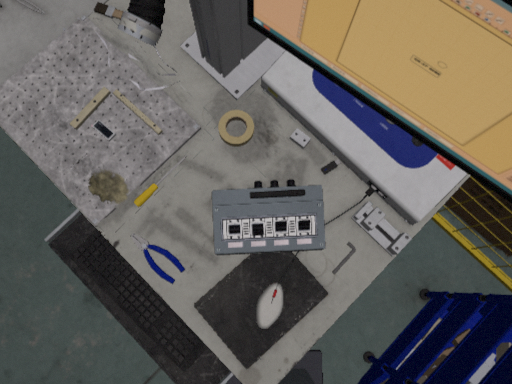

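View pics/scene1.png

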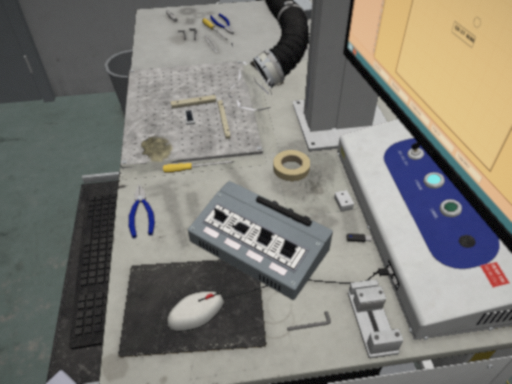

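The top picture shows the box at about (268,220), with its front edge low in the picture and the breakers near (235,229), (258,230), (281,227) and (305,226). The scene picture shows the same box at (260,235). I'll enlarge both.

Run:
```python
import cv2,numpy as np
a=cv2.imread("pics/top1.png")[178:262,203:335]; b=cv2.imread("pics/scene1.png")[175:300,180:340]
a=cv2.resize(a,None,fx=6,fy=6,interpolation=2)[:,:792]; cv2.imwrite("pics/a.png",a)
cv2.imwrite("pics/b.png",cv2.resize(b,None,fx=4.7,fy=4.7,interpolation=2))
```

```text
(no output)
```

View pics/a.png

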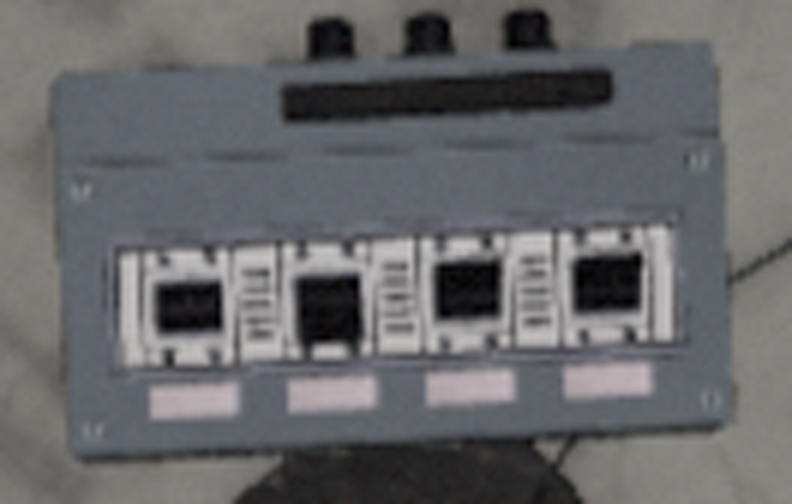

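View pics/b.png

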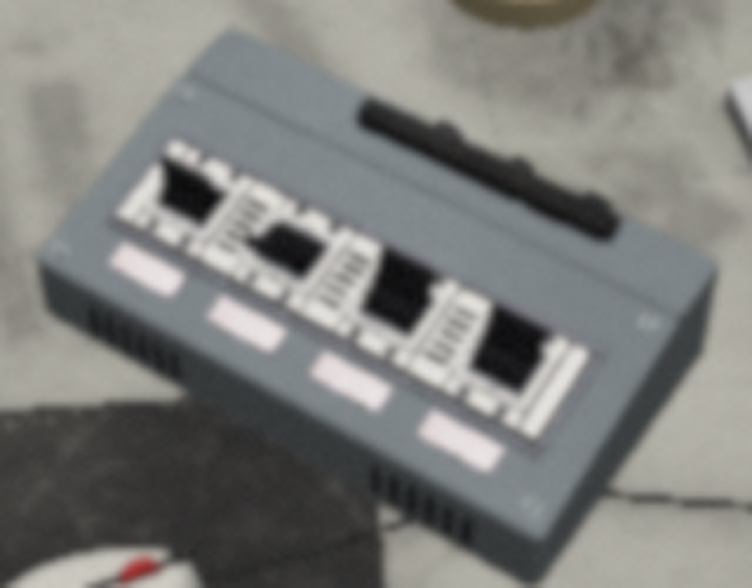

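```bash
cat > h.py <<'E'
from rig import ctrl, viewer
import cv2,numpy as np
from scipy.optimize import least_squares
from scipy.spatial.transform import Rotation as Ro
def proj(c,X):
    p=np.asarray(X)@np.array(c["R"]).T+c["t"]; return np.c_[p[:,0]/p[:,2]*c["fx"]+c["cx"],p[:,1]/p[:,2]*c["fy"]+c["cy"]]
def W(p,X):  # box -> world
    return Ro.from_euler('z',p[2]).apply(np.asarray(X,float))+[p[0],p[1],0]
def tip(y,a,r=26): # point on toggle at distance r from axis
    n=np.array([-np.sin(.21),0,np.cos(.21)]);u=np.array([np.cos(.21),0,np.sin(.21)])
    return np.array([-19,y,54])+4*n+r*(np.cos(a)*n+np.sin(a)*u)
E
python3 - <<'E'
from h import *
ct,cs=viewer.camera_info("top"),viewer.camera_info("scene")
for c in(ct,cs):print(-np.array(c["R"]).T@c["t"])
P=[(75,131,66),(75,-131,66),(-75,131,42),(-75,-131,42)]
a=np.array([(57,75),(713,45),(80,455),(728,427)])/6+[203,178]-.4
b=np.array([(235,30),(715,268),(42,262)])/4.7+[180,175]-.4
f=lambda p:np.r_[(proj(ct,W(p,P))-a).ravel(),(proj(cs,W(p,P[:3]))-b).ravel()]
r=least_squares(f,[450,0,0]);p=r.x;print(p,r.fun.round(1))
for y in(81,27,-27,-81):
  for ang in(-.52,0,.52):
    X=[tip(y,ang)]; q=W(p,X)
    print(y,ang,q.round(0),((proj(ct,q)-[203,178]+.4)*6).round(),((proj(cs,q)-[180,175]+.4)*4.7).round())
E
```

```text
[ 421.3778208    80.0185365  1095.95318791]
[  95.70998723 -313.69596695  769.51879229]
[5.66673654e+02 3.98798683e+01 4.11748497e-02] [-0.3 -0.1  1.2  0.  -1.5  1.1  1.9  0.8 -0.4 -1.5  2.3 -1.  -1.9 -0.9]
81 -0.52 [[526. 119.  77.]] [[192. 350.]] [[169. 200.]]
81 0 [[538. 120.  83.]] [[190. 317.]] [[185. 173.]]
81 0.52 [[551. 120.  83.]] [[189. 283.]] [[203. 155.]]
27 -0.52 [[528.  65.  77.]] [[333. 344.]] [[270. 254.]]
27 0 [[540.  66.  83.]] [[332. 311.]] [[286. 227.]]
27 0.52 [[554.  66.  83.]] [[330. 276.]] [[304. 208.]]
-27 -0.52 [[531.  11.  77.]] [[475. 338.]] [[376. 311.]]
-27 0 [[543.  12.  83.]] [[474. 305.]] [[392. 283.]]
-27 0.52 [[556.  12.  83.]] [[472. 270.]] [[410. 263.]]
-81 -0.52 [[533. -43.  77.]] [[616. 331.]] [[487. 370.]]
-81 0 [[545. -42.  83.]] [[616. 298.]] [[503. 342.]]
-81 0.52 [[558. -42.  83.]] [[613. 264.]] [[520. 321.]]
```

Run:
```python
from h import *
s=ctrl.sense();q=s["ee_rot"];R=Ro.from_quat(q[[1,2,3,0]]);print(R.as_matrix().round(3).tolist())
yaw=.041;n=np.array([-np.sin(.21),0,np.cos(.21)])
for sg in(1,-1):
  y=np.array([0,sg,0.]);x=-n;D=Ro.from_euler('z',yaw)*Ro.from_matrix(np.c_[x,y,np.cross(x,y)])
  print(sg,(D*R.inv()).as_rotvec().round(4))
c=viewer.camera_info("wrist");C=-np.array(c["R"]).T@c["t"];print("cam in tool",R.inv().apply(C-s["eef_pos"]).round(0),R.inv().apply(np.array(c["R"])[2]).round(2),c["fx"])
```

```text
[[-0.001, 0.271, 0.962], [-0.001, 0.962, -0.271], [-1.0, -0.001, -0.0]]
1 [-0.0235 -0.2098  0.3147]
-1 [ 0.2975 -0.0366 -2.8117]
cam in tool [-142.   -0.  -69.] [ 0.96 -0.    0.28] 286.2392491158545
```

Emit:
{"method": "carry_out", "body": {
  "targets": [
    {"x":0.04,"y":-0.04,"z":0,"az":0.1,"hand":-1},
    {"x":0.08,"y":-0.08,"z":0,"az":0.2,"hand":-1},
    {"x":0.12,"y":-0.12,"z":0,"az":0.315,"hand":-1},
    {"x":0.16,"y":-0.16,"z":0,"az":0.315,"hand":-1},
    {"x":0.2,"y":-0.2,"z":0,"az":0.315,"hand":-1}
  ],
  "grip_force": 20
}}

```text
invalid input at $.targets[0]: expected keys x, y, z, ax, ay, az, hand
```

Emit:
{"method": "carry_out", "body": {
  "targets": [
    {"x":0.04,"y":-0.045,"z":0},
    {"x":0.08,"y":-0.09,"z":0,"ay":-0.1},
    {"x":0.12,"y":-0.135,"z":0,"ay":-0.21},
    {"x":0.165,"y":-0.185,"z":-0.02,"ay":-0.21},
    {"x":0.165,"y":-0.185,"z":-0.03,"ay":-0.21}
  ]
}}

```text
invalid input at $.targets[0]: expected keys x, y, z, ax, ay, az, hand
```

Run:
```python
from h import *
s=ctrl.sense();c=viewer.camera_info("wrist");im=viewer.capture("wrist");cv2.imwrite("pics/w1.png",cv2.resize(im,(800,600),interpolation=2))
q=s["ee_rot"];R=Ro.from_quat(q[[1,2,3,0]]);print(s["time_s"],s["eef_pos"],s["force"],s["grip_width"],R.as_matrix().round(3).tolist())
p=[566.7,39.9,.041]
print((proj(c,W(p,[tip(81,0),tip(27,-.52),(-75,131,42),(-75,-131,42),(75,131,66),(75,-131,66)]))*1.5625).round())
```

```text
0.1 [142.3664576  505.08958318 230.79151187] [-0.02556962  0.21517074 -0.42458676] 0.9971951892360801 [[-0.001, 0.271, 0.962], [-0.001, 0.962, -0.271], [-1.0, -0.001, -0.0]]
[[127. 761.]
 [ 76. 757.]
 [172. 668.]
 [-50. 723.]
 [224. 791.]
 [  7. 839.]]
```

View pics/w1.png

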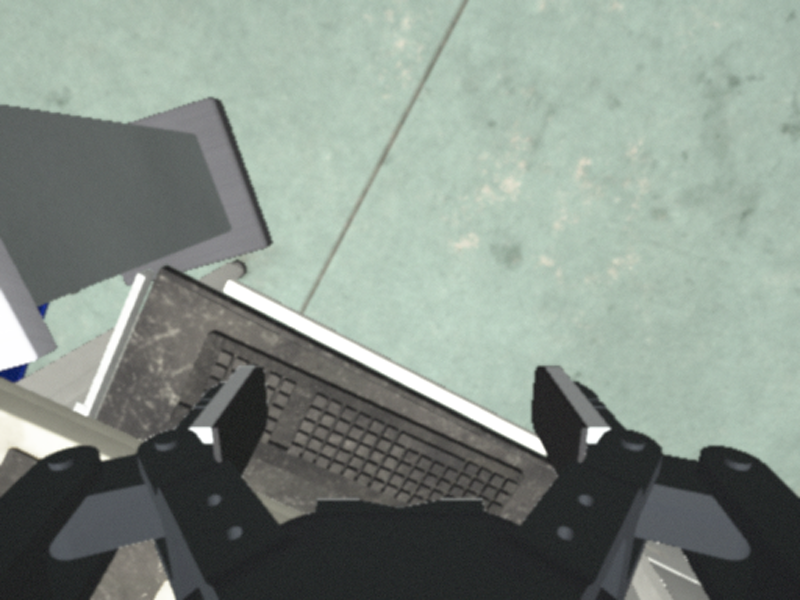

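The picture was taken before the arm had moved, because the calls were refused for missing keys. It shows the floor, with the fingers at the bottom (about (235,400) and (565,400)). Image down is world +x.

Emit:
{"method": "carry_out", "body": {
  "targets": [
    {"x":0.04,"y":-0.04,"z":0,"ax":0,"ay":0,"az":0.1,"hand":-1},
    {"x":0.08,"y":-0.08,"z":0,"ax":0,"ay":0,"az":0.2,"hand":-1},
    {"x":0.12,"y":-0.12,"z":0,"ax":0,"ay":0,"az":0.315,"hand":-1},
    {"x":0.16,"y":-0.16,"z":0,"ax":0,"ay":0,"az":0.315,"hand":-1},
    {"x":0.2,"y":-0.2,"z":0,"ax":0,"ay":0,"az":0.315,"hand":-1}
  ],
  "grip_force": 20
}}

```text
time_s: 0.78
eef_pos: [343.4, 303.8, 231.3]
ee_rot: [0.707, -0.014, 0.707, 0.014]
force: [1.3, 1.4, -0.0]
grip_width: 0.001
```

Emit:
{"method": "carry_out", "body": {
  "targets": [
    {"x":0.04,"y":-0.045,"z":0,"ax":0,"ay":0,"az":0,"hand":-1},
    {"x":0.08,"y":-0.09,"z":0,"ax":0,"ay":-0.1,"az":0,"hand":-1},
    {"x":0.12,"y":-0.135,"z":0,"ax":0,"ay":-0.21,"az":0,"hand":-1},
    {"x":0.17,"y":-0.185,"z":-0.02,"ax":0,"ay":-0.21,"az":0,"hand":-1},
    {"x":0.2,"y":-0.185,"z":-0.03,"ax":0,"ay":-0.21,"az":0,"hand":-1}
  ]
}}

```text
time_s: 1.4
eef_pos: [543.7, 117.7, 200.8]
ee_rot: [0.777, -0.015, 0.629, 0.011]
force: [0.5, 0.5, 1.1]
grip_width: -0.001
```

Run:
```python
from h import *
s=ctrl.sense();c=viewer.camera_info("wrist");im=viewer.capture("wrist");cv2.imwrite("pics/w2.png",cv2.resize(im,(800,600),interpolation=2))
q=s["ee_rot"];R=Ro.from_quat(q[[1,2,3,0]]);print(s["time_s"],s["eef_pos"],s["force"],s["grip_width"],R.as_matrix().round(3).tolist())
p=[566.7,39.9,.041]
print((proj(c,W(p,[tip(81,0),tip(27,-.52),(-75,131,42),(-75,-131,42),(75,131,66),(75,-131,66)]))*1.5625).round())
```

```text
1.4 [543.67084119 117.73268379 200.82238447] [0.49443756 0.49491243 1.14976921] -0.0009861086485710966 [[0.208, -0.036, 0.977], [-0.001, 0.999, 0.037], [-0.978, -0.009, 0.208]]
[[406. 236.]
 [312. 213.]
 [489. 133.]
 [ 57. 135.]
 [476. 360.]
 [111. 359.]]
```

View pics/w2.png

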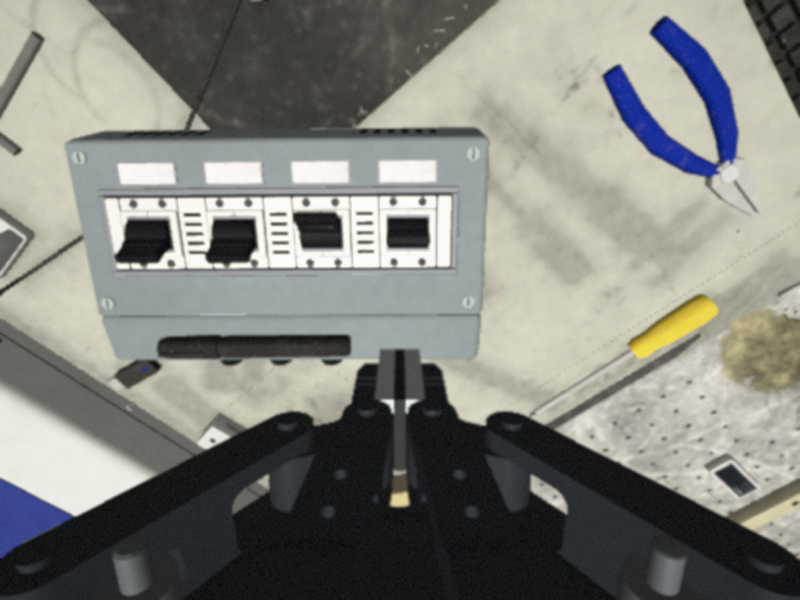

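The toggle at the right of the picture, about (408,233), stands square to the panel, so box y=+81 is the tripped one. The next one, (320,230), leans to the front, and the other two lean to the rear. The marker is at (255,346), well clear. I'll refit the box pose from this view.

Run:
```python
from h import *
c=viewer.camera_info("wrist");s=ctrl.sense()
n=np.array([-np.sin(.21),0,np.cos(.21)]);u=np.array([np.cos(.21),0,np.sin(.21)])
m=lambda y,a:np.array([-19,y,54])+7*n+a*u
P=[(-75,131,42),(-75,-131,42),(75,131,66),(75,-131,66),m(81,-22.5),m(81,22.5),m(-81,-22.5),m(-81,22.5)]
o=np.array([(488,133),(68,142),(479,357),(117,357),(408,196),(408,268),(147,196),(147,269)])/1.5625
f=lambda p:(proj(c,W(p,P))-o).ravel()
r=least_squares(f,[566,40,.04],loss='soft_l1');p=r.x;print(p,r.fun.reshape(-1,2).round(1).tolist())
p2=least_squares(lambda p:f(p)[8:],[566,40,.04]).x;print(p2)
for k in(p,p2):print(W(k,[tip(81,0),tip(81,-.55),tip(81,.55),m(81,0)]).round(1).tolist(),(proj(c,W(k,[tip(81,a) for a in(-.08,0,.08)]))*1.5625).round().tolist())
im=viewer.capture("wrist")[110:185,215:300];cv2.imwrite("pics/w3.png",cv2.resize(im,None,fx=8,fy=8,interpolation=2))
```

```text
[5.69991388e+02 4.14138796e+01 5.15960555e-02] [[2.0, 0.2], [-6.3, -1.4], [0.6, 2.6], [-2.2, 4.3], [0.0, -0.9], [0.4, -0.6], [-2.5, 1.3], [5.2, 0.5]]
[5.69897225e+02 4.05391102e+01 3.46063330e-02]
[[540.6, 121.0, 83.3], [528.1, 120.4, 76.8], [554.7, 121.7, 82.4], [545.4, 121.3, 60.8]] [[409.0, 234.0], [409.0, 237.0], [409.0, 241.0]]
[[541.9, 120.6, 83.3], [529.4, 120.2, 76.8], [555.9, 121.1, 82.4], [546.6, 120.8, 60.8]] [[408.0, 236.0], [408.0, 239.0], [408.0, 243.0]]
```

View pics/w3.png

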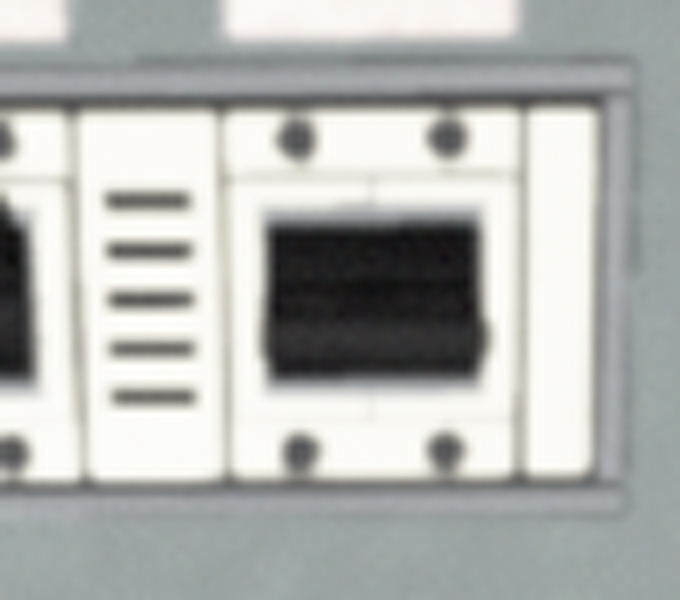

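The crop shows the toggle tip bar centred at about (375,347) in the crop, on the module's middle line, which puts its angle near 0. The two pose fits agree within 2 mm, giving a tip at about (541,121,83). Next I lower the shut fingers behind the toggle.

Emit:
{"method": "carry_out", "body": {
  "targets": [
    {"x":0.01,"y":0.003,"z":-0.045,"ax":0,"ay":0,"az":0,"hand":-1},
    {"x":0.019,"y":0.003,"z":-0.09,"ax":0,"ay":0,"az":0,"hand":-1},
    {"x":0.022,"y":0.003,"z":-0.108,"ax":0,"ay":0,"az":0,"hand":-1},
    {"x":0.026,"y":0.003,"z":-0.127,"ax":0,"ay":0,"az":0,"hand":-1},
    {"x":0.026,"y":0.003,"z":-0.127,"ax":0,"ay":0,"az":0,"hand":-1}
  ]
}}

```text
time_s: 2.12
eef_pos: [567.5, 123.7, 73.3]
ee_rot: [0.776, -0.016, 0.63, 0.013]
force: [0.2, -0.2, 0.6]
grip_width: 0.0
```

Run:
```python
from h import *
s=ctrl.sense();print(s["eef_pos"],s["force"])
im=viewer.capture("wrist")
cv2.imwrite("pics/w4.png",cv2.resize(im[90:290,140:400],None,fx=3,fy=3,interpolation=2))
```

```text
[567.45169528 123.65914189  73.34410346] [ 0.23846034 -0.23743098  0.61087664]
```

View pics/w4.png

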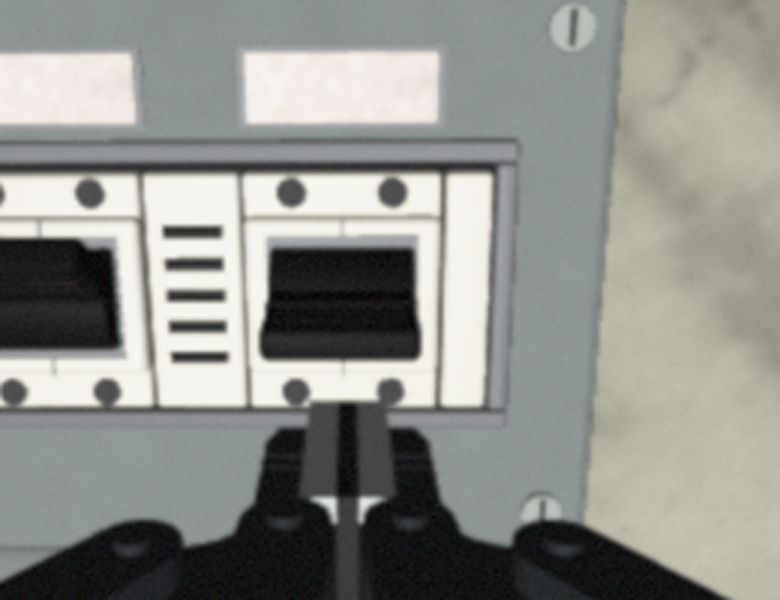

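The fingertips (348,405) stand behind the toggle (tip bar at (340,340)), clear and centred within about 2 mm. Now I push to the front in small steps.

Emit:
{"method": "carry_out", "body": {
  "targets": [
    {"x":-0.005,"y":-0.002,"z":-0.001,"ax":0,"ay":0,"az":0,"hand":-1},
    {"x":-0.007,"y":-0.002,"z":-0.0015,"ax":0,"ay":0,"az":0,"hand":-1},
    {"x":-0.009,"y":-0.002,"z":-0.002,"ax":0,"ay":0,"az":0,"hand":-1}
  ]
}}

```text
time_s: 2.55
eef_pos: [559.4, 121.3, 72.7]
ee_rot: [0.777, -0.016, 0.629, 0.013]
force: [0.0, -0.4, 0.5]
grip_width: -0.004
```

Emit:
{"method": "carry_out", "body": {
  "targets": [
    {"x":-0.001,"y":0,"z":0,"ax":0,"ay":0,"az":0,"hand":-1},
    {"x":-0.002,"y":0,"z":-0.0005,"ax":0,"ay":0,"az":0,"hand":-1},
    {"x":-0.002,"y":0,"z":-0.0005,"ax":0,"ay":0,"az":0,"hand":-1}
  ]
}}

```text
time_s: 2.92
eef_pos: [557.5, 121.3, 71.8]
ee_rot: [0.777, -0.016, 0.629, 0.013]
force: [0.0, 0.5, -0.5]
grip_width: -0.004
```

Emit:
{"method": "carry_out", "body": {
  "targets": [
    {"x":-0.001,"y":0,"z":0,"ax":0,"ay":0,"az":0,"hand":-1},
    {"x":-0.0015,"y":0,"z":-0.0005,"ax":0,"ay":0,"az":0,"hand":-1},
    {"x":-0.0015,"y":0,"z":-0.0005,"ax":0,"ay":0,"az":0,"hand":-1}
  ]
}}

```text
time_s: 3.3
eef_pos: [556.6, 121.3, 71.8]
ee_rot: [0.778, -0.016, 0.628, 0.013]
force: [3.3, -0.4, 2.7]
grip_width: -0.001
```

Contact at about 4 N. About 6 mm more to the stop.

Emit:
{"method": "carry_out", "body": {
  "targets": [
    {"x":-0.001,"y":0,"z":-0.0002,"ax":0,"ay":0,"az":0,"hand":-1},
    {"x":-0.002,"y":0,"z":-0.0004,"ax":0,"ay":0,"az":0,"hand":-1},
    {"x":-0.003,"y":0,"z":-0.0006,"ax":0,"ay":0,"az":0,"hand":-1},
    {"x":-0.003,"y":0,"z":-0.0006,"ax":0,"ay":0,"az":0,"hand":-1}
  ]
}}

```text
time_s: 3.8
eef_pos: [552.8, 121.3, 70.7]
ee_rot: [0.777, -0.016, 0.629, 0.013]
force: [2.3, -0.0, 2.7]
grip_width: -0.003
```

Emit:
{"method": "carry_out", "body": {
  "targets": [
    {"x":-0.001,"y":0,"z":-0.0002,"ax":0,"ay":0,"az":0,"hand":-1},
    {"x":-0.0015,"y":0,"z":-0.0003,"ax":0,"ay":0,"az":0,"hand":-1},
    {"x":-0.0015,"y":0,"z":-0.0003,"ax":0,"ay":0,"az":0,"hand":-1}
  ]
}}

```text
time_s: 4.18
eef_pos: [551.3, 121.3, 70.3]
ee_rot: [0.777, -0.016, 0.629, 0.013]
force: [2.4, -1.1, 2.9]
grip_width: 0.001
```

Emit:
{"method": "carry_out", "body": {
  "targets": [
    {"x":-0.0005,"y":0,"z":-0.0001,"ax":0,"ay":0,"az":0,"hand":-1},
    {"x":-0.001,"y":0,"z":-0.0002,"ax":0,"ay":0,"az":0,"hand":-1},
    {"x":-0.001,"y":0,"z":-0.0002,"ax":0,"ay":0,"az":0,"hand":-1}
  ]
}}

```text
time_s: 4.55
eef_pos: [550.3, 121.3, 70.0]
ee_rot: [0.777, -0.016, 0.629, 0.013]
force: [2.6, -0.7, 1.9]
grip_width: 0.004
```

Emit:
{"method": "carry_out", "body": {
  "targets": [
    {"x":-0.0005,"y":0,"z":-0.0001,"ax":0,"ay":0,"az":0,"hand":-1},
    {"x":-0.0005,"y":0,"z":-0.0001,"ax":0,"ay":0,"az":0,"hand":-1}
  ]
}}

```text
time_s: 4.8
eef_pos: [549.8, 121.3, 69.9]
ee_rot: [0.777, -0.016, 0.629, 0.013]
force: [2.7, 0.2, 2.4]
grip_width: -0.0
```

Emit:
{"method": "carry_out", "body": {
  "targets": [
    {"x":-0.0005,"y":0,"z":-0.0001,"ax":0,"ay":0,"az":0,"hand":-1},
    {"x":-0.0005,"y":0,"z":-0.0001,"ax":0,"ay":0,"az":0,"hand":-1}
  ]
}}

```text
time_s: 5.05
eef_pos: [549.4, 121.3, 69.9]
ee_rot: [0.777, -0.016, 0.629, 0.013]
force: [2.9, -0.9, 0.7]
grip_width: 0.001
```

Run:
```python
from h import *
s=ctrl.sense();print(s["eef_pos"],s["force"])
im=viewer.capture("wrist")
cv2.imwrite("pics/w5.png",cv2.resize(im[90:290,140:400],None,fx=3,fy=3,interpolation=2))
```

```text
[549.3641925  121.34622833  69.92338796] [ 2.91973637 -0.86003731  0.68309447]
```

View pics/w5.png

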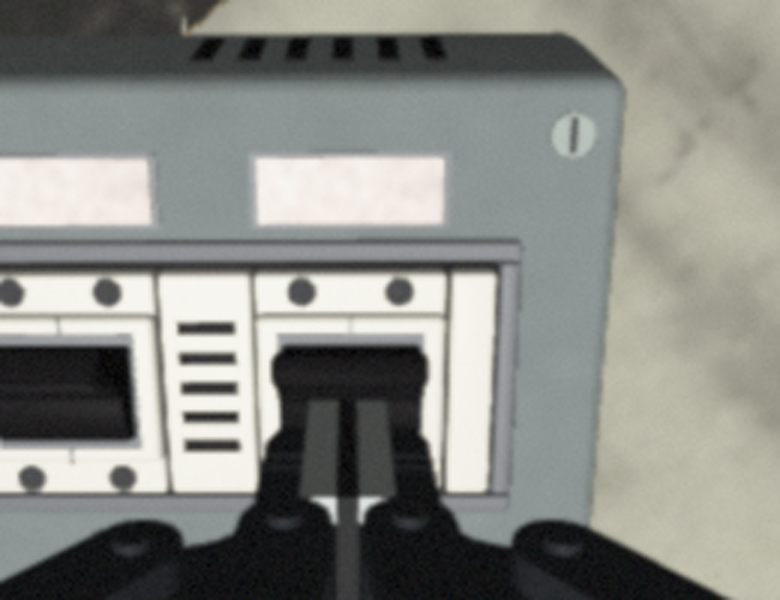

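The tip's front edge is at v≈347, close to the OFF neighbour's (≈345), so the toggle is nearly there. The force hasn't risen yet, so I keep going in 0.5 mm steps until it does.

Emit:
{"method": "carry_out", "body": {
  "targets": [
    {"x":-0.0006,"y":0,"z":-0.0001,"ax":0,"ay":0,"az":0,"hand":-1},
    {"x":-0.0006,"y":0,"z":-0.0001,"ax":0,"ay":0,"az":0,"hand":-1}
  ]
}}

```text
time_s: 5.35
eef_pos: [548.8, 121.4, 69.9]
ee_rot: [0.777, -0.016, 0.629, 0.013]
force: [2.3, 0.4, 0.5]
grip_width: -0.0
```

Emit:
{"method": "carry_out", "body": {
  "targets": [
    {"x":-0.0006,"y":0,"z":-0.0001,"ax":0,"ay":0,"az":0,"hand":-1},
    {"x":-0.0006,"y":0,"z":-0.0001,"ax":0,"ay":0,"az":0,"hand":-1}
  ]
}}

```text
time_s: 5.6
eef_pos: [548.3, 121.3, 69.8]
ee_rot: [0.777, -0.016, 0.629, 0.013]
force: [3.3, 0.4, 0.8]
grip_width: -0.004
```

Emit:
{"method": "carry_out", "body": {
  "targets": [
    {"x":-0.0006,"y":0,"z":-0.0001,"ax":0,"ay":0,"az":0,"hand":-1},
    {"x":-0.0006,"y":0,"z":-0.0001,"ax":0,"ay":0,"az":0,"hand":-1}
  ]
}}

```text
time_s: 5.85
eef_pos: [548.1, 121.3, 70.0]
ee_rot: [0.778, -0.016, 0.628, 0.013]
force: [5.2, -0.2, 1.8]
grip_width: -0.004
```

Emit:
{"method": "carry_out", "body": {
  "targets": [
    {"x":-0.0006,"y":0,"z":-0.0001,"ax":0,"ay":0,"az":0,"hand":-1},
    {"x":-0.0006,"y":0,"z":-0.0001,"ax":0,"ay":0,"az":0,"hand":-1}
  ]
}}

```text
time_s: 6.1
eef_pos: [547.9, 121.3, 70.2]
ee_rot: [0.778, -0.016, 0.628, 0.013]
force: [6.0, -0.6, 2.1]
grip_width: -0.003
```

Emit:
{"method": "carry_out", "body": {
  "targets": [
    {"x":-0.0008,"y":0,"z":-0.0002,"ax":0,"ay":0,"az":0,"hand":-1},
    {"x":-0.0008,"y":0,"z":-0.0002,"ax":0,"ay":0,"az":0,"hand":-1}
  ]
}}

```text
time_s: 6.35
eef_pos: [547.7, 121.3, 70.4]
ee_rot: [0.778, -0.016, 0.627, 0.013]
force: [8.2, 1.1, 1.9]
grip_width: -0.003
```

The toggle is at the OFF stop: 8 N, and it has stopped moving. I back off, rise over it and come round to the front.

Emit:
{"method": "carry_out", "body": {
  "targets": [
    {"x":0.008,"y":0,"z":0.002,"ax":0,"ay":0,"az":0,"hand":-1},
    {"x":0.004,"y":0,"z":0.025,"ax":0,"ay":0,"az":0,"hand":-1},
    {"x":-0.002,"y":0,"z":0.048,"ax":0,"ay":0,"az":0,"hand":-1},
    {"x":-0.045,"y":-0.002,"z":0.042,"ax":0,"ay":0,"az":0,"hand":-1},
    {"x":-0.045,"y":-0.002,"z":0.042,"ax":0,"ay":0,"az":0,"hand":-1}
  ]
}}

```text
time_s: 6.98
eef_pos: [498.1, 119.5, 110.2]
ee_rot: [0.775, -0.016, 0.631, 0.013]
force: [0.6, 0.4, 0.1]
grip_width: -0.003
```

Run:
```python
from h import *
s=ctrl.sense();print(s["eef_pos"],s["force"])
im=viewer.capture("top"); cv2.imwrite("pics/t2.png",cv2.resize(im[170:270,190:340],None,fx=5,fy=5,interpolation=2))
```

```text
[498.13938448 119.49463126 110.21554212] [0.55972301 0.3635243  0.07896342]
```

View pics/t2.png

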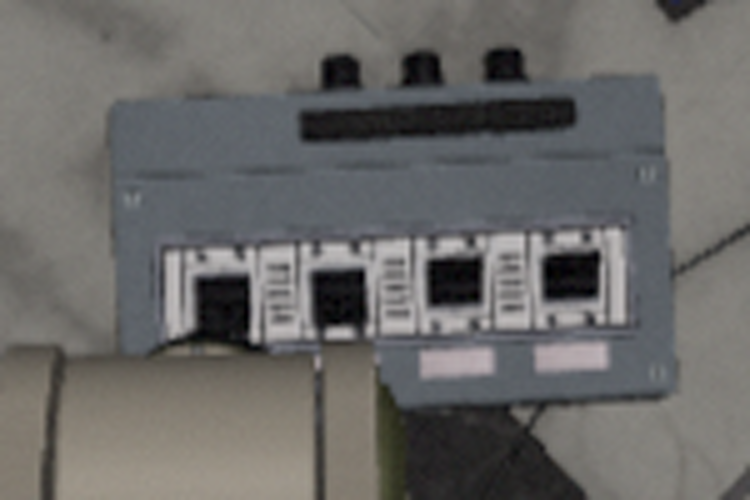

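The reset toggle at (222,305) now leans to the front like its OFF neighbour, and the others and the marker haven't moved. I go down in front of it.

Emit:
{"method": "carry_out", "body": {
  "targets": [
    {"x":0.001,"y":0.001,"z":-0.02,"ax":0,"ay":0,"az":0,"hand":-1},
    {"x":0.004,"y":0.001,"z":-0.038,"ax":0,"ay":0,"az":0,"hand":-1},
    {"x":0.007,"y":0.001,"z":-0.048,"ax":0,"ay":0,"az":0,"hand":-1},
    {"x":0.007,"y":0.001,"z":-0.048,"ax":0,"ay":0,"az":0,"hand":-1}
  ]
}}

```text
time_s: 7.52
eef_pos: [508.5, 120.3, 62.9]
ee_rot: [0.777, -0.016, 0.63, 0.013]
force: [0.5, 0.9, 0.6]
grip_width: -0.003
```

Emit:
{"method": "carry_out", "body": {
  "targets": [
    {"x":0.003,"y":0,"z":0.0006,"ax":0,"ay":0,"az":0,"hand":-1},
    {"x":0.005,"y":0,"z":0.001,"ax":0,"ay":0,"az":0,"hand":-1},
    {"x":0.007,"y":0,"z":0.0015,"ax":0,"ay":0,"az":0,"hand":-1},
    {"x":0.009,"y":0,"z":0.0019,"ax":0,"ay":0,"az":0,"hand":-1},
    {"x":0.01,"y":0,"z":0.0021,"ax":0,"ay":0,"az":0,"hand":-1}
  ]
}}

```text
time_s: 8.15
eef_pos: [518.0, 120.3, 65.4]
ee_rot: [0.777, -0.016, 0.629, 0.013]
force: [-3.9, -0.4, 0.1]
grip_width: -0.002
```

Emit:
{"method": "carry_out", "body": {
  "targets": [
    {"x":0.002,"y":0,"z":0.0,"ax":0,"ay":0,"az":0,"hand":-1},
    {"x":0.004,"y":0,"z":0.0,"ax":0,"ay":0,"az":0,"hand":-1},
    {"x":0.006,"y":0,"z":0.0005,"ax":0,"ay":0,"az":0,"hand":-1},
    {"x":0.008,"y":0,"z":0.001,"ax":0,"ay":0,"az":0,"hand":-1},
    {"x":0.008,"y":0,"z":0.001,"ax":0,"ay":0,"az":0,"hand":-1}
  ]
}}

```text
time_s: 8.78
eef_pos: [526.7, 120.3, 66.7]
ee_rot: [0.777, -0.016, 0.629, 0.013]
force: [0.2, -0.2, 0.3]
grip_width: 0.003
```

Emit:
{"method": "carry_out", "body": {
  "targets": [
    {"x":0.001,"y":0,"z":0.0002,"ax":0,"ay":0,"az":0,"hand":-1},
    {"x":0.002,"y":0,"z":0.0004,"ax":0,"ay":0,"az":0,"hand":-1},
    {"x":0.003,"y":0,"z":0.0006,"ax":0,"ay":0,"az":0,"hand":-1},
    {"x":0.003,"y":0,"z":0.0006,"ax":0,"ay":0,"az":0,"hand":-1}
  ]
}}

```text
time_s: 9.28
eef_pos: [529.3, 120.4, 67.4]
ee_rot: [0.777, -0.016, 0.629, 0.013]
force: [-4.9, 0.1, 4.3]
grip_width: -0.001
```

Emit:
{"method": "carry_out", "body": {
  "targets": [
    {"x":0.001,"y":0,"z":0.0002,"ax":0,"ay":0,"az":0,"hand":-1},
    {"x":0.0015,"y":0,"z":0.0003,"ax":0,"ay":0,"az":0,"hand":-1},
    {"x":0.0015,"y":0,"z":0.0003,"ax":0,"ay":0,"az":0,"hand":-1}
  ]
}}

```text
time_s: 9.65
eef_pos: [531.1, 120.4, 67.8]
ee_rot: [0.778, -0.016, 0.629, 0.013]
force: [-3.4, -0.2, 5.0]
grip_width: 0.001
```

Run:
```python
from h import *
s=ctrl.sense();print(s["eef_pos"],s["force"],s["wrist_torque"])
a=viewer.capture("top")[200:262,205:335]; b=viewer.capture("wrist")[150:290,150:400]
a=cv2.resize(a,(600,286),interpolation=2); b=cv2.resize(b,(550,308),interpolation=2)
o=np.zeros((598,600,3),np.uint8);o[:286]=a;o[290:598,:550]=b;cv2.imwrite("pics/m.png",o)
```

```text
[531.11173262 120.4237384   67.84282937] [-3.41171168 -0.18772868  4.99175774] [0.16790095 0.56129869 0.01661296]
```

View pics/m.png

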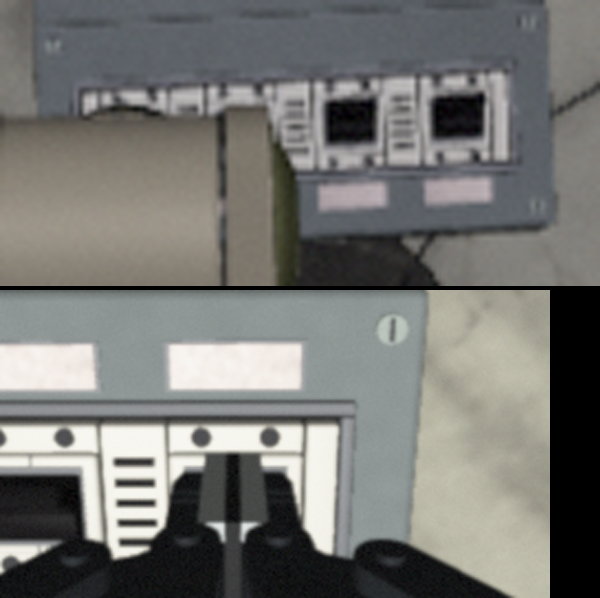

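The toggle is hidden behind the fingers and nothing else has been disturbed. The upward force suggests the fingertip edge sits on the toggle's mid-height thickness step (n ≈ 17 mm). I back off 3 mm, go 3 mm lower and push again.

Emit:
{"method": "carry_out", "body": {
  "targets": [
    {"x":-0.004,"y":0,"z":-0.0008,"ax":0,"ay":0,"az":0,"hand":-1},
    {"x":-0.0034,"y":0,"z":-0.0038,"ax":0,"ay":0,"az":0,"hand":-1},
    {"x":-0.0034,"y":0,"z":-0.0038,"ax":0,"ay":0,"az":0,"hand":-1}
  ]
}}

```text
time_s: 10.12
eef_pos: [527.4, 120.2, 63.3]
ee_rot: [0.777, -0.016, 0.629, 0.013]
force: [-0.2, 0.4, -0.1]
grip_width: -0.001
```

Emit:
{"method": "carry_out", "body": {
  "targets": [
    {"x":0.001,"y":0,"z":0.0002,"ax":0,"ay":0,"az":0,"hand":-1},
    {"x":0.002,"y":0,"z":0.0004,"ax":0,"ay":0,"az":0,"hand":-1},
    {"x":0.003,"y":0,"z":0.0006,"ax":0,"ay":0,"az":0,"hand":-1},
    {"x":0.004,"y":0,"z":0.0008,"ax":0,"ay":0,"az":0,"hand":-1},
    {"x":0.004,"y":0,"z":0.0008,"ax":0,"ay":0,"az":0,"hand":-1}
  ]
}}

```text
time_s: 10.75
eef_pos: [530.8, 120.3, 64.2]
ee_rot: [0.777, -0.016, 0.63, 0.013]
force: [-4.4, 0.3, 1.2]
grip_width: 0.001
```

Emit:
{"method": "carry_out", "body": {
  "targets": [
    {"x":0.0007,"y":0,"z":0.0001,"ax":0,"ay":0,"az":0,"hand":-1},
    {"x":0.0014,"y":0,"z":0.0003,"ax":0,"ay":0,"az":0,"hand":-1},
    {"x":0.002,"y":0,"z":0.0004,"ax":0,"ay":0,"az":0,"hand":-1}
  ]
}}

```text
time_s: 11.12
eef_pos: [533.3, 120.4, 64.7]
ee_rot: [0.777, -0.016, 0.629, 0.013]
force: [-3.5, 1.2, 1.6]
grip_width: -0.001
```

Clean sliding force now, about 4 N along the push. Continuing.

Emit:
{"method": "carry_out", "body": {
  "targets": [
    {"x":0.001,"y":0,"z":0.0002,"ax":0,"ay":0,"az":0,"hand":-1},
    {"x":0.002,"y":0,"z":0.0004,"ax":0,"ay":0,"az":0,"hand":-1},
    {"x":0.002,"y":0,"z":0.0004,"ax":0,"ay":0,"az":0,"hand":-1}
  ]
}}

```text
time_s: 11.5
eef_pos: [534.6, 120.4, 64.8]
ee_rot: [0.776, -0.016, 0.63, 0.013]
force: [-7.7, 0.3, 2.5]
grip_width: -0.002
```

Emit:
{"method": "carry_out", "body": {
  "targets": [
    {"x":0.0006,"y":0,"z":0.0001,"ax":0,"ay":0,"az":0,"hand":-1},
    {"x":0.001,"y":0,"z":0.0002,"ax":0,"ay":0,"az":0,"hand":-1}
  ]
}}

```text
time_s: 11.75
eef_pos: [534.8, 120.4, 64.7]
ee_rot: [0.776, -0.016, 0.631, 0.013]
force: [-12.4, 0.5, 4.5]
grip_width: -0.005
```

Emit:
{"method": "carry_out", "body": {
  "targets": [
    {"x":0.0006,"y":0,"z":0.0001,"ax":0,"ay":0,"az":0,"hand":-1},
    {"x":0.0006,"y":0,"z":0.0001,"ax":0,"ay":0,"az":0,"hand":-1}
  ]
}}

```text
time_s: 12.0
eef_pos: [534.8, 120.5, 64.7]
ee_rot: [0.775, -0.016, 0.631, 0.013]
force: [-15.4, -0.1, 6.2]
grip_width: -0.002
```

Emit:
{"method": "carry_out", "body": {
  "targets": [
    {"x":0.0006,"y":0,"z":0.0001,"ax":0,"ay":0,"az":0,"hand":-1},
    {"x":0.0006,"y":0,"z":0.0001,"ax":0,"ay":0,"az":0,"hand":-1}
  ]
}}

```text
time_s: 12.25
eef_pos: [534.9, 120.4, 64.6]
ee_rot: [0.775, -0.016, 0.632, 0.013]
force: [-17.6, -0.1, 8.0]
grip_width: -0.004
```

A firm stop at u≈-10, where the ON stop was predicted (-9.5). I draw back forwards, then up, and check.

Emit:
{"method": "carry_out", "body": {
  "targets": [
    {"x":-0.008,"y":0,"z":0,"ax":0,"ay":0,"az":0,"hand":-1},
    {"x":-0.025,"y":0,"z":0.01,"ax":0,"ay":0,"az":0,"hand":-1},
    {"x":-0.045,"y":0,"z":0.045,"ax":0,"ay":0,"az":0,"hand":-1},
    {"x":-0.06,"y":0,"z":0.09,"ax":0,"ay":0,"az":0,"hand":-1},
    {"x":-0.07,"y":0,"z":0.14,"ax":0,"ay":0,"az":0,"hand":-1}
  ]
}}

```text
time_s: 12.88
eef_pos: [467.5, 120.2, 207.4]
ee_rot: [0.778, -0.016, 0.628, 0.013]
force: [0.5, 0.5, -0.6]
grip_width: 0.002
```

Emit:
{"method": "carry_out", "body": {
  "targets": [
    {"x":-0.05,"y":0.03,"z":0.02,"ax":0,"ay":0,"az":0,"hand":-1},
    {"x":-0.1,"y":0.07,"z":0.03,"ax":0,"ay":0,"az":0,"hand":-1},
    {"x":-0.13,"y":0.12,"z":0.03,"ax":0,"ay":0,"az":0,"hand":-1},
    {"x":-0.13,"y":0.12,"z":0.03,"ax":0,"ay":0,"az":0,"hand":-1}
  ]
}}

```text
time_s: 13.38
eef_pos: [336.0, 243.2, 236.5]
ee_rot: [0.778, -0.017, 0.628, 0.016]
force: [0.2, -0.4, -0.3]
grip_width: 0.002
```

Run:
```python
from h import *
s=ctrl.sense();print(s["time_s"],s["eef_pos"],s["force"])
a=viewer.capture("top")[170:270,190:340]; b=viewer.capture("scene")[175:300,180:340]
o=np.zeros((600,800,3),np.uint8);o[:267,:400]=cv2.resize(a,(400,267),interpolation=2)
o[270:600,:422]=cv2.resize(b,(422,330),interpolation=2)
A=cv2.imread("pics/top1.png")[170:270,190:340];B=cv2.imread("pics/scene1.png")[175:300,180:340]
o[:267,400:]=cv2.resize(A,(400,267),interpolation=2);o[270:600,422:]=cv2.resize(B,(422,330),interpolation=2)[:,:378];cv2.imwrite("pics/end.png",o)
```

```text
13.375 [336.02223408 243.24104943 236.49133907] [ 0.16030712 -0.37607437 -0.25095308]
```

View pics/end.png

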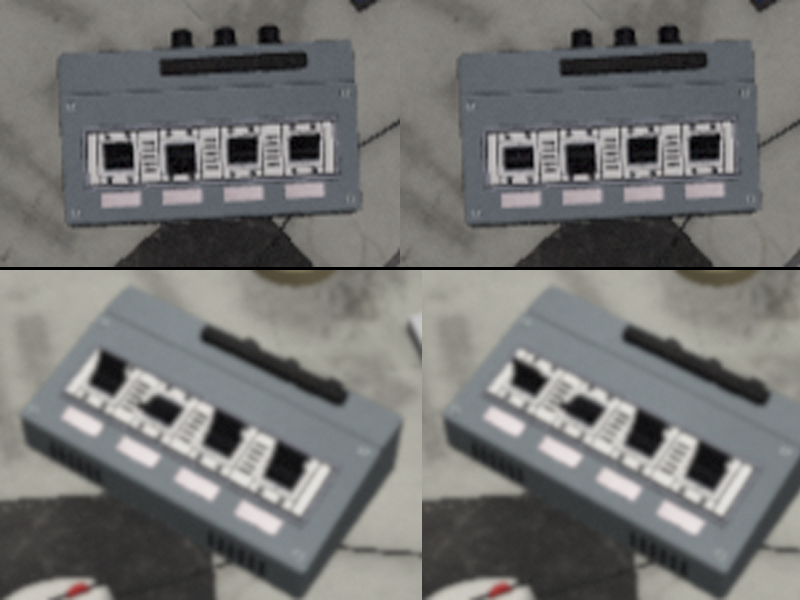

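Compared with the start (right half), the target toggle (118,155 in the top view, 108,370 in the scene view) now leans to the rear like the two ON breakers. The OFF breaker, the two ON breakers and the marker look unchanged.

```bash
python3 -c "
from rig import finish_job
print(finish_job())"
```

```text
the job is handed in; nothing more can be done
None
```

I reset the tripped breaker, the one at box y = +81. With the shut fingertips I pushed its toggle down to the OFF stop, then up to the ON stop, and drew back. The job was handed in at about 13.5 s of the 38 s allowed.

- **OFF stop:** the force rose to about 8 N and the toggle stopped moving. A picture afterwards showed it leaning to the front like the breaker that was already off.
- **ON stop:** the force reached about 19 N, well above the 2–5 N the toggle needs to move. I kept stepping three times after it had stopped, so that push was firmer than "gently".
- **Hitch on the way up:** the fingertip caught on the toggle's thickness step at about 6 N. I backed off, went 3 mm lower and finished the push.
- **Final pictures:** in the top and scene views the toggle leans to the rear like the other two ON breakers. The other three toggles and the marker look as they did at the start. I did not check the tools on the worktop in the final crops, but the arm stayed clear of them.
- **Box pose:** my fits of the box position differed by about 2–4 mm, so I relied on the contact forces for the last millimetres.

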